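# Put the plug gauges away by size

### The arm

A 6-joint arm with a two-finger parallel gripper is mounted at the origin on a cart in front of the work surface, level with it; the furniture and walls round the work are solid. World frame = base frame: x ahead of the robot, y to its left, z up, the work surface at z = 0. Lengths are in mm, angles in rad, forces in N, time in s.
With the tool pointing down it reaches from about 300 to 850 mm from the base axis. Payload 4.2 kg.
Tool frame: the origin (TCP) lies midway between the tips of the shut fingers; the grasp point (between the pads) lies 19 mm behind it; z points along the fingers, y is the line along which they close (so a half turn about z gives the same grasp; the last joint's range is limited). The gripper opens to 91 mm and grips with 3 to 60 N. Pads are 32 mm wide; open, the fingers measure 118 mm over their backs; the gripper's body (76 mm by 178 mm) begins 60 mm behind the grasp point.
Start: joints at [1.295, 0.32, 1.565, -0, 1.257, -0.02], TCP at [145.488, 556.306, 213.976] pointing down, gripper open.
Joint ranges: [-3.11, 3.11], [-0.84, 2.01], [0.21, 2.61], [-1.34, 4.49], [0.05, 2.63], [-2.56, 2.56]. Speed limits (rad/s): [2.57, 2.57, 3.14, 3.14, 3.14, 3.14].

### API

Orientations are given as a unit quaternion [x, y, z, w].
In Python, from plant import ctrl, imaging, job gives the robot as it stands.
- The arm moves only by the tool step_arm, never from a script. Its argument "targets" is a list of rows, each a list of 6 numbers: the shift along the tool's x, y, z in mm, then the turn, a rotation vector about the tool's x, y, z in degrees. A call has 1 to 20 rows; each row is the pose to reach, as a shift and turn from the pose commanded when the call began, along the tool's axes at that moment; what a row does not reach only later rows make up. A row lasts 1/12 s, in which the tool goes at most 41.7 mm and 7.16 degrees, less where a joint would pass 70% of its speed; a pose out of reach is approached as far as the arm can. A call with a gripper value outside its range is refused whole. "claw" is the finger opening in mm, from 0 to 91.2, set as the call begins (left out, the last holds). The fingers move at their own pace and stop on an object; the grip force is fixed at half the most. Time passes only in rows, so rows that repeat a pose let the fingers close. It gives the time, the measured TCP pose, the force, the opening and the grip force at its end, in the units of the state.
- ctrl.observe(): the state, without advancing time (a new reading comes with each control period).
- imaging.camera(name): name is "scene" or "top"; returns the picture (384x512x3 uint8, red, green, blue); there is no depth.
- imaging.get_calibration(name): a dict with "camera_matrix" (3x3 intrinsics, pixels), "R" (3x3) and "t" (3): a world point X has camera coordinates R X + t. Camera axes: x right, y down, z forward; pixel columns grow to the right and rows downward; lengths in mm; the calibration is good to about 2 mm. A picture is of the moment at which its call begins. get_calibration takes no time and is no camera call.
- job.job_done(): hands the job in; it is judged then, once.
The state is a dict: "clock": time; "qpos": joint angles; "joint_velocities": joint speeds; "tau": joint torques, N m; "eef_pos": TCP position; "orientation": TCP orientation; "force": force on the tool from outside, world axes, zero at the start; "moment": the same for the moment, N m; "opening": finger opening in mm; "grasp_force": force on a finger pad.
Only numpy, scipy, OpenCV 4.12 (cv2) and the standard library are available. Lean on these libraries where they do the work, as an engineer would, in place of code of your own. Each camera call takes 0.05 s, during which the arm holds its last target. There are 200 camera calls.

### The job

Put the four steel plug gauges away in their wooden rests: each gauge upright, with its plug down in the round recess of its size, the smallest gauge in the smallest recess and so on up to the largest. Leave the white ring cage and the round black unit where they stand, and do not knock any gauge over.

Things in the scene. Friction and masses are not known exactly. Their poses are not given: they have to be found in the camera images.
- gauge_32_centre (a point): the smallest of the four plug gauges: bare steel, standing upright and loose, a round plug of 32 mm diameter and 20 mm height below, a slim round dark handle of 22 mm diameter above it (from 20 to 62 mm up, on the same axis). The point is on the axis, half-way up the whole gauge, 31 mm above its underside; z points up the handle. 160 g or up to a quarter more or less.
- gauge_42_centre (a point): the second smallest of the four plug gauges: bare steel, standing upright and loose, a round plug of 42 mm diameter and 20 mm height below, a slim round dark handle of 22 mm diameter above it (from 20 to 62 mm up, on the same axis). The point is on the axis, half-way up the whole gauge, 31 mm above its underside; z points up the handle. 240 g or up to a quarter more or less.
- gauge_52_centre (a point): the second largest of the four plug gauges: bare steel, standing upright and loose, a round plug of 52 mm diameter and 20 mm height below, a slim round dark handle of 22 mm diameter above it (from 20 to 62 mm up, on the same axis). The point is on the axis, half-way up the whole gauge, 31 mm above its underside; z points up the handle. 340 g or up to a quarter more or less.
- gauge_62_centre (a point): the largest of the four plug gauges: bare steel, standing upright and loose, a round plug of 62 mm diameter and 20 mm height below, a slim round dark handle of 22 mm diameter above it (from 20 to 62 mm up, on the same axis). The point is on the axis, half-way up the whole gauge, 31 mm above its underside; z points up the handle. 460 g or up to a quarter more or less.
- rest_48_floor (a point): the gauge rest with the smallest recess, for the 32 mm gauge: a fixed square block of pale wood, 70 x 70 x 38 mm, with one round recess of 48 mm diameter, 8 mm deep, in the middle of its top. The point is the centre of the recess's floor, 30 mm above the bench and 8 mm below the block's top; z points up, x and y along the block's sides.
- rest_58_floor (a point): the gauge rest with the second smallest recess, for the 42 mm gauge: a fixed square block of pale wood, 80 x 80 x 38 mm, with one round recess of 58 mm diameter, 8 mm deep, in the middle of its top. The point is the centre of the recess's floor, 30 mm above the bench and 8 mm below the block's top; z points up, x and y along the block's sides.
- rest_68_floor (a point): the gauge rest with the second largest recess, for the 52 mm gauge: a fixed square block of pale wood, 90 x 90 x 38 mm, with one round recess of 68 mm diameter, 8 mm deep, in the middle of its top. The point is the centre of the recess's floor, 30 mm above the bench and 8 mm below the block's top; z points up, x and y along the block's sides.
- rest_78_floor (a point): the gauge rest with the largest recess, for the 62 mm gauge: a fixed square block of pale wood, 100 x 100 x 38 mm, with one round recess of 78 mm diameter, 8 mm deep, in the middle of its top. The point is the centre of the recess's floor, 30 mm above the bench and 8 mm below the block's top; z points up, x and y along the block's sides.
- ring_cage_centre (a point): a white plastic ring cage, 62 mm across and 33 mm high, loose on the bench: no gauge, to be left alone. The point is its centre, 16.5 mm above its underside.
- puck_centre (a point): a round black unit with a white cap, 54 mm across and 44 mm high, loose on the bench: no gauge, to be left alone. The point is its centre, 22 mm above its underside.
Things that resemble listed ones, but are neither listed nor needed, are in the scene too. Leave any purple look-alike of the part that bears rest_48_floor alone. What is shaped like the part that bears gauge_42_centre but purple is not meant.

How it is judged (in metres and radians):
At the end, for the whole second after the job is handed in: Each of the four gauges stands upright (within 0.1 rad) on the floor of the recess of its own size (centre within 11 mm of the recess's axis, height within 4 mm of resting on the floor), released and at rest (horizontal distance between gauge_32_centre and rest_48_floor below 0.011 m and z of gauge_32_centre in the frame of rest_48_floor between 0.027 and 0.035 m and angle between each of gauge_32_centre, gauge_42_centre, gauge_52_centre, gauge_62_centre's own z axis and vertical below 0.1 rad and horizontal distance between gauge_42_centre and rest_58_floor below 0.011 m and z of gauge_42_centre in the frame of rest_58_floor between 0.027 and 0.035 m and horizontal distance between gauge_52_centre and rest_68_floor below 0.011 m and z of gauge_52_centre in the frame of rest_68_floor between 0.027 and 0.035 m and horizontal distance between gauge_62_centre and rest_78_floor below 0.011 m and z of gauge_62_centre in the frame of rest_78_floor between 0.027 and 0.035 m); the robot touches nothing.
It fails at once if the ring cage is moved by more than 30 mm (distance of ring_cage_centre from where it was at the start of the episode above 0.03 m).
It fails at once if the black unit is moved by more than 30 mm (distance of puck_centre from where it was at the start of the episode above 0.03 m).
It fails at once if a gauge is knocked over (angle between any of gauge_32_centre, gauge_42_centre, gauge_52_centre, gauge_62_centre's own z axis and vertical above 0.7 rad).
It also fails if it takes over 104 s, if anything falls off the work surface, if the arm or the gripper's body presses on something with over 40 N, if the wrist force passes 120 N, or if a joint passes its speed limit or range.

## Working session

There is one attempt and no reset: what is moved stays moved. The work goes in short steps, Python scripts to look and compute and a tool call to move; the robot and the scene stay as the last step left them, time stands still between calls to the robot, and variables do not carry over. Pictures are saved under pics/ and viewed, at most 14 in all, crops included, and the job is handed in when it is done.

Besides the shell and the picture viewer there is one more tool, called after "Request:" as name(argument=value, ...), one argument or row to a line, values as JSON. step_arm: Moves the arm, as the interface text tells. Its arguments: {"type":"object","properties":{"targets":{"type":"array"},"claw":{"type":"number"}},"required":["targets"]}

```bash
mkdir -p pics; python3 - <<'E'
from plant import ctrl, imaging, job
import cv2,numpy as np
print(ctrl.observe())
for n in("scene","top"):
    im=imaging.camera(n); cv2.imwrite(f"pics/{n}0.png",cv2.resize(im[:,:,::-1],(800,600),interpolation=cv2.INTER_CUBIC)); np.save(n+"0.npy",im)
    c=imaging.get_calibration(n); print(n,c, -np.array(c["R"]).T@np.array(c["t"]))
E
```

```text
{'clock': 0.0, 'qpos': array([ 1.29500037e+00,  3.20279544e-01,  1.56566194e+00,  1.92778174e-05,
        1.25736275e+00, -2.00117317e-02]), 'joint_velocities': array([-0.00133241,  0.00068608,  0.00080914, -0.00194464,  0.00063094,
        0.0001409 ]), 'tau': array([ 2.16493470e-03, -4.12480795e+01, -2.31975514e+01,  7.30164559e-02,
        4.59786085e-02, -1.57851905e-04]), 'eef_pos': array([145.34397552, 555.82163788, 213.13399433]), 'orientation': array([ 1.27546663e-01,  9.91832202e-01, -8.45097964e-04, -1.35180661e-04]), 'force': array([ 0.76739062,  0.39995774, -0.35532963]), 'moment': array([-0.02190268, -0.04404459, -0.02482031]), 'grasp_force': 0.0, 'opening': 91.11966343781312}
scene {'camera_matrix': array([[384.16269721,   0.        , 256.63920429],
       [  0.        , 384.16269721, 189.76635512],
       [  0.        ,   0.        ,   1.        ]]), 'R': array([[ 5.46910816e-01, -8.37190776e-01, -4.04626200e-04],
       [-4.56659500e-01, -2.97916363e-01, -8.38276769e-01],
       [ 7.01677034e-01,  4.58647408e-01, -5.45244802e-01]]), 't': array([-378.74478438,  261.91152339,  891.88789749])} [-299.0732507  -648.11598422  705.69833582]
top {'camera_matrix': array([[413.96848023,   0.        , 251.11519594],
       [  0.        , 413.96848023, 191.26939069],
       [  0.        ,   0.        ,   1.        ]]), 'R': array([[ 0.00581531, -0.99984158, -0.0168224 ],
       [-0.99348931, -0.00386267, -0.11385983],
       [ 0.11377682,  0.01737501, -0.99335439]]), 't': array([-105.77280097,  540.16438788, 1375.0425358 ])} [ 380.81468713 -127.56094123 1425.62821484]
```

View pics/top0.png

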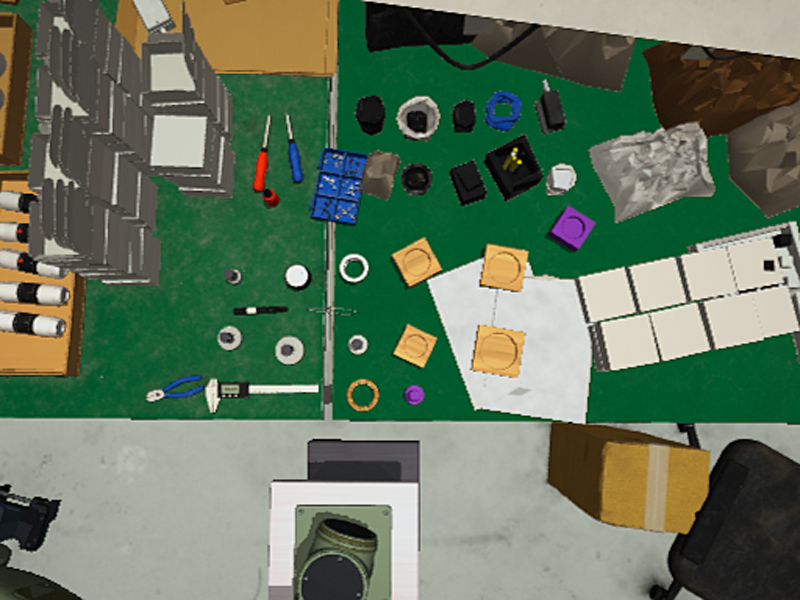

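View pics/scene0.png

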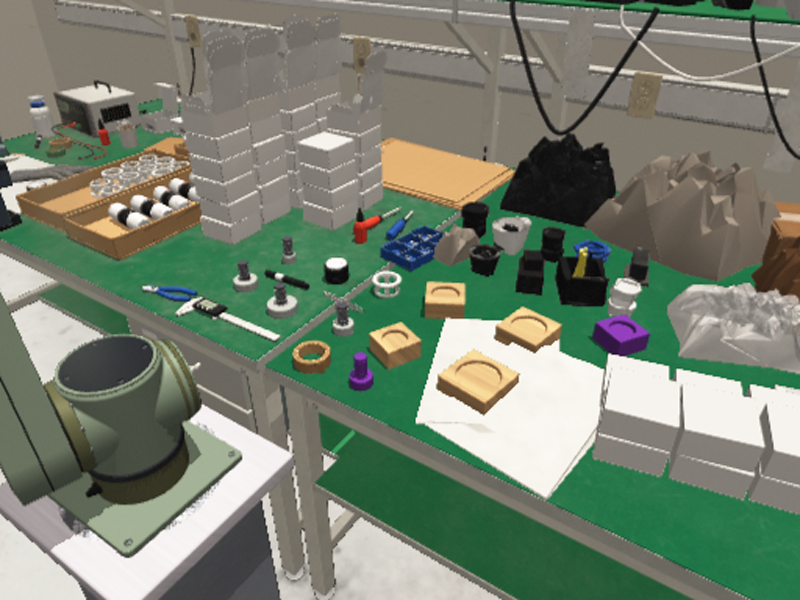

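The top view (800x600 px) shows four steel gauges at (233,275), (229,337), (289,348) and (358,344). The four wooden rests are at (416,262), (413,345), (503,267) and (498,350). The decoys are a purple gauge (415,395), a purple rest (572,228) and an orange ring (363,395). The puck is at (297,277) and the cage at (354,267). Next I measure these with masks.

```bash
cat > h.py <<'E'
import cv2,numpy as np
from plant import ctrl, imaging, job
def ray(n,px,z):
    c=imaging.get_calibration(n);R=np.array(c["R"]);t=np.array(c["t"]);o=-R.T@t
    d=R.T@np.linalg.solve(c["camera_matrix"],[px[0],px[1],1.]);return o+d*(z-o[2])/d[2]
def proj(n,X):
    c=imaging.get_calibration(n);p=np.array(c["camera_matrix"])@(np.array(c["R"])@np.array(X,float)+np.array(c["t"]));return p[:2]/p[2]
def blobs(im,mask,lo=15,hi=3000):
    k,l,s,c=cv2.connectedComponentsWithStats(mask.astype(np.uint8),connectivity=4)
    return [(c[i],s[i],l==i) for i in range(1,k) if lo<s[i][4]<hi]
E
python3 - <<'E'
from h import *
im=np.load("top0.npy"); H=cv2.cvtColor(im,cv2.COLOR_RGB2HSV)
h,s,v=[H[...,i].astype(int) for i in range(3)]
roi=np.zeros(h.shape,bool); roi[150:265,130:400]=1
wood=(h>8)&(h<25)&(s>90)&(v>90)&roi
print("wood")
for c,st,m in blobs(im,wood,80):
    cn=cv2.findContours(m.astype(np.uint8),0,2)[0][0]; r=cv2.minAreaRect(cn)
    print(c.round(1),st,np.round(ray("top",r[0],38)),np.round(ray("top",c,38)),np.array(r[1]).round(1),round(r[2]), "mm/px",3.3)
ng=~((h>50)&(h<90)&(s>100))&roi
print("nongreen")
for c,st,m in blobs(im,ng,25,1500):
    cn=cv2.findContours(m.astype(np.uint8),0,2)[0][0]; r=cv2.minAreaRect(cn)
    print(c.round(1),st,np.round(ray("top",r[0],15)),np.array(r[1]).round(1),im[m].mean(0).round())
a=im[160:260,135:345][:,:,::-1]
b=np.load("scene0.npy")[145:265,130:370][:,:,::-1]
cv2.imwrite("pics/c1.png",cv2.resize(a,(798,380),interpolation=cv2.INTER_CUBIC))
cv2.imwrite("pics/c2.png",cv2.resize(b,(800,400),interpolation=cv2.INTER_CUBIC))
E
```

```text
wood
[266.5 167.6] [251 152  32  31 563] [ 621. -155.   38.] [ 621. -155.   38.] [23.9 23.8] 61 mm/px 3.3
[321.9 171. ] [307 156  31  31 699] [ 609. -343.   38.] [ 610. -342.   38.] [27.1 26.3] 10 mm/px 3.3
[265.2 221.1] [252 208  28  27 450] [ 440. -151.   38.] [ 440. -151.   38.] [21. 21.] 27 mm/px 3.3
[318.2 224.4] [302 208  34  34 892] [ 430. -328.   38.] [ 430. -328.   38.] [30.1 29.6] 9 mm/px 3.3
[231.5 252.7] [222 243  21  20 169] [335. -41.  38.] [334. -39.  38.] [19. 20.] 90 mm/px 3.3
nongreen
[209.8 206.9] [197 150  19 115 770] [488.  51.  15.] [114.  18.] [125. 130. 114.]
[364.5 153.5] [351 150  26  11 169] [ 670. -490.   15.] [10. 25.] [ 96.  41. 122.]
[226.  170.6] [217 162  19  19 187] [613. -16.  15.] [18. 18.] [182. 188. 181.]
[190.  176.5] [182 169  17  16 211] [593. 108.  15.] [15. 16.] [179. 180. 177.]
[148.7 176.3] [143 172  12  10  96] [592. 252.  15.] [ 9. 11.] [89. 90. 85.]
[165.8 198. ] [150 196  34   5 126] [518. 188.  15.] [ 4. 33.] [64. 61. 58.]
[265.3 221. ] [251 207  29  29 483] [ 441. -152.   15.] [21.9 21.9] [211. 165.  90.]
[146.8 215.9] [139 208  17  16 207] [458. 253.  15.] [15. 16.] [138. 139. 129.]
[228.6 220. ] [223 214  13  13 132] [444. -28.  15.] [12. 12.] [146. 146. 137.]
[184.9 223.7] [176 215  19  19 287] [429. 122.  15.] [18. 18.] [162. 163. 151.]
[158.6 249.6] [130 242  74  22 609] [353. 183.  15.] [21.2 72. ] [162. 165. 150.]
[231.8 252.2] [222 242  21  21 203] [336. -40.  15.] [20. 20.] [165. 124.  63.]
[264.7 252.2] [258 246  14  13 137] [ 336. -150.   15.] [12.7 12. ] [122.  57. 154.]
```

View pics/c1.png

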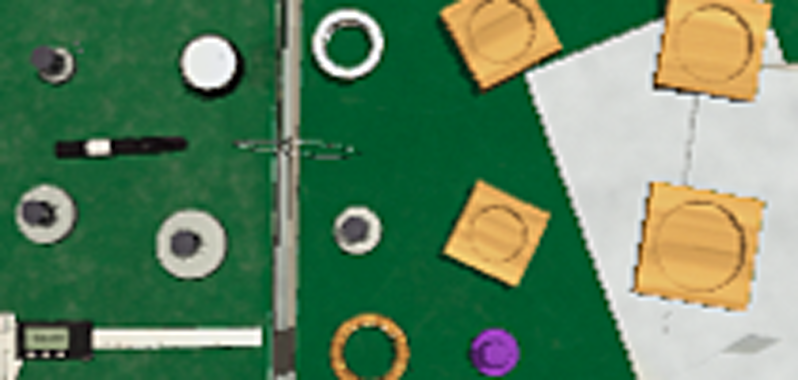

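View pics/c2.png

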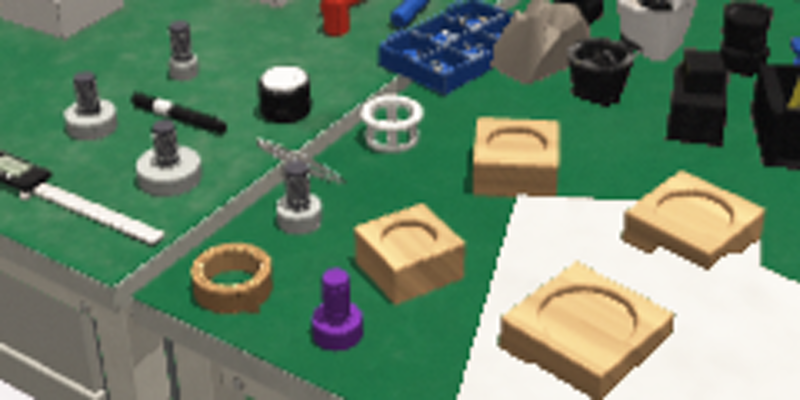

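Candidates in top-view px (800 wide): the 32 gauge at (233,275), 42 at (358,344), 52 at (229,337) and 62 at (289,348). The purple gauge at (415,395) and the white cage and puck are not wanted. The crops confirm this: four steel gauges, and rests whose recess sizes match their blocks. One refinement round follows, with cross-view and obstacle checks.

```bash
python3 - <<'E'
from h import *
G={32:(148.7,176.3),42:(228.6,220),52:(146.8,215.9),62:(184.9,223.7)}
im=np.load("top0.npy");sc=np.load("scene0.npy")
def ng(a):
    H=cv2.cvtColor(a,cv2.COLOR_RGB2HSV).astype(int);return ~((H[...,0]>50)&(H[...,0]<90)&(H[...,1]>100)),H
n,H=ng(im)
for g,p in G.items():
    x,y=map(int,p);w=n.copy();w[:]=0;w[y-12:y+13,x-12:x+13]=1
    light=w&(H[...,2]>120)&(H[...,1]<60); dark=w&n&(H[...,2]<100)
    L=max(blobs(im,light,5),key=lambda b:b[1][4]); 
    cn=np.argwhere(L[2])[:,::-1].astype(np.float32); (c,r)=cv2.minEnclosingCircle(cn)
    D=[b for b in blobs(im,dark,4)]; 
    P=ray("top",c,20)
    print(g,"disc",P.round(1),"d",round(2*r+1,1),[ (ray("top",b[0],62).round(0)[:2],b[1][4]) for b in D])
    # scene: blob near predicted
    q=proj("scene",[P[0],P[1],31]); m,HS=ng(sc); 
    for b in blobs(sc,m,20,900):
        if b[2][int(q[1])-1:int(q[1])+2,int(q[0])-1:int(q[0])+2].any():
            ys,xs=np.nonzero(b[2]); top=(xs[ys<=ys.min()+3].mean(),ys.min()-.5+2.5)
            print("   scene top",ray("scene",top,62).round(1),"bbox xc",(xs.min()+xs.max())/2,ys.min(),ys.max(), "pred top/bot",proj("scene",[P[0],P[1],62]).round(1),proj("scene",[P[0],P[1],0]).round(1))
for p in [(155.5,154),(211,146),(245,128),(130,150)]: print("stack base",p,ray("scene",p,0).round())
for p in [(600,470),(605,360)]: print("white box",ray("scene",np.array(p)*.64,0).round(),ray("scene",np.array(p)*.64,60).round())
# recess centres in scene check
for r,(X,Y) in {48:(440,-151),58:(621,-155),68:(609,-343),78:(430,-328)}.items(): print(r,proj("scene",[X,Y,38])/.64)
E
```

```text
32 disc [593.  247.6  20. ] d 9.3 [(array([588., 245.]), np.int32(57)), (array([581., 222.]), np.int32(7))]
   scene top [600.2 243.6  62. ] bbox xc 186.5 150 169 pred top/bot [184.2 152.5] [185.9 167.4]
42 disc [443.4 -27.   20. ] d 13.4 [(array([442., -28.]), np.int32(35))]
52 disc [456.7 254.1  20. ] d 16.3 [(array([454., 248.]), np.int32(49)), (array([437., 221.]), np.int32(6))]
   scene top [455.1 253.1  62. ] bbox xc 157.0 166 187 pred top/bot [155.3 167.7] [157.9 183.3]
62 disc [429.6 122.3  20. ] d 19.4 [(array([429., 119.]), np.int32(40)), (array([429.,  84.]), np.int32(6))]
   scene top [457.8 164.9  62. ] bbox xc 183.5 173 204 pred top/bot [178.8 182.6] [181.  198.8]
stack base (155.5, 154) [608. 420.   0.]
stack base (211, 146) [782. 281.   0.]
stack base (245, 128) [1005.  266.    0.]
stack base (130, 150) [576. 530.   0.]
white box [ 374. -563.    0.] [ 317. -570.   60.]
white box [ 635. -489.    0.] [ 556. -503.   60.]
48 [394.67351742 336.56406867]
58 [445.02189186 292.93920417]
68 [528.00864381 324.98567197]
78 [477.91115788 373.65711478]
```

Request:
step_arm(
  targets=[
    [-384.7, -348, 64, 0, 0, 75.34],
    [-384.7, -348, 64, 0, 0, 75.34],
    [-384.7, -348, 64, 0, 0, 75.34],
    [-384.7, -348, 64, 0, 0, 75.34],
    [-384.7, -348, 64, 0, 0, 75.34],
    [-384.7, -348, 64, 0, 0, 75.34],
    [-384.7, -348, 64, 0, 0, 75.34],
    [-384.7, -348, 64, 0, 0, 75.34],
    [-384.7, -348, 64, 0, 0, 75.34],
    [-384.7, -348, 64, 0, 0, 75.34],
    [-384.7, -348, 64, 0, 0, 75.34],
    [-384.7, -348, 64, 0, 0, 75.34],
    [-384.7, -348, 64, 0, 0, 75.34],
    [-384.7, -348, 64, 0, 0, 75.34],
    [-384.7, -348, 64, 0, 0, 75.34],
    [-384.7, -348, 64, 0, 0, 75.34],
    [-384.7, -348, 64, 0, 0, 75.34],
    [-384.7, -348, 64, 0, 0, 75.34],
    [-384.7, -348, 64, 0, 0, 75.34],
  ],
  claw=60,
)

```text
clock: 1.68
eef_pos: [429.2, 123.2, 150.1]
orientation: [0.706, 0.708, 0.0, -0.0]
force: [0.1, 0.3, 0.8]
opening: 60.0
grasp_force: 0.0
```

Request:
step_arm(
  targets=[
    [0, 0, 40, 0, 0, 0],
    [0, 0, 80, 0, 0, 0],
    [0, 0, 110, 0, 0, 0],
    [0, 0, 121, 0, 0, 0],
    [0, 0, 121, 0, 0, 0],
    [0, 0, 121, 0, 0, 0],
  ],
)

```text
clock: 2.18
eef_pos: [429.5, 122.8, 28.8]
orientation: [0.707, 0.707, -0.0, -0.0]
force: [0.7, 0.4, 0.7]
opening: 59.9
grasp_force: 0.0
```

```bash
python3 - <<'E'
from h import *
print(ctrl.observe()["eef_pos"],ctrl.observe()["force"])
b=imaging.camera("scene")[130:230,120:260][:,:,::-1]
cv2.imwrite("pics/g62.png",cv2.resize(b,(798,570),interpolation=cv2.INTER_CUBIC))
E
```

```text
[429.45047779 122.79811548  28.84834469] [0.73959611 0.40874447 0.70417148]
```

View pics/g62.png

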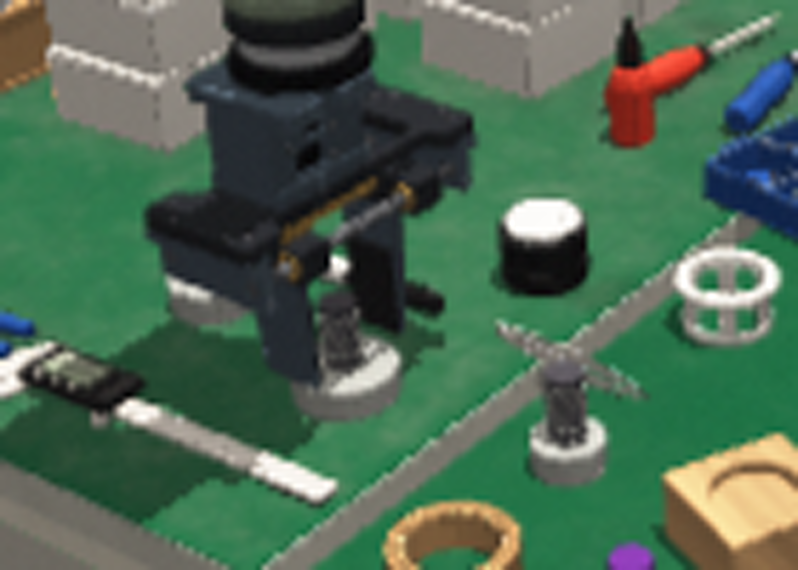

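The handle at (343,330) in the crop sits between the fingers, so I grip and lift.

Request:
step_arm(
  targets=[
    [0, 0, 0, 0, 0, 0],
    [0, 0, 0, 0, 0, 0],
    [0, 0, 0, 0, 0, 0],
    [0, 0, 0, 0, 0, 0],
    [0, 0, 0, 0, 0, 0],
    [0, 0, 0, 0, 0, 0],
    [0, 0, -20, 0, 0, 0],
    [0, 0, -50, 0, 0, 0],
    [0, 0, -90, 0, 0, 0],
    [0, 0, -120, 0, 0, 0],
    [0, 0, -120, 0, 0, 0],
  ],
  claw=0,
)

```text
clock: 3.15
eef_pos: [433.1, 123.2, 154.0]
orientation: [0.707, 0.707, 0.005, 0.003]
force: [2.4, 0.8, -4.8]
opening: 21.3
grasp_force: 30.0
```

Request:
step_arm(
  targets=[
    [-30, 0, 0, 0, 0, 0],
    [-65, 0, 0, 0, 0, 0],
    [-100, 0, 0, 0, 0, 0],
    [-135, 0, 0, 0, 0, 0],
    [-170, 0, 0, 0, 0, 0],
    [-205, 0, 0, 0, 0, 0],
    [-240, 0, 0, 0, 0, 0],
    [-275, 0, 0, 0, 0, 0],
    [-310, 0, 0, 0, 0, 0],
    [-345, 0, 0, 0, 0, 0],
    [-380, 0, 0, 0, 0, 0],
    [-415, 0, 0, 0, 0, 0],
    [-440, 0, 0, 0, 0, 0],
    [-450.3, 0.4, 0, 0, 0, 0],
    [-450.3, 0.4, 0, 0, 0, 0],
    [-450.3, 0.4, 0, 0, 0, 0],
    [-450.3, 0.4, 30, 0, 0, 0],
    [-450.3, 0.4, 55, 0, 0, 0],
    [-450.3, 0.4, 70, 0, 0, 0],
    [-450.3, 0.4, 70, 0, 0, 0],
  ],
)

```text
clock: 4.82
eef_pos: [427.3, -324.0, 75.0]
orientation: [0.707, 0.708, -0.0, -0.005]
force: [-1.0, 0.6, -5.9]
opening: 21.6
grasp_force: 30.0
```

```bash
python3 - <<'E'
from h import *
o=ctrl.observe();print(o["eef_pos"],o["qpos"],o["clock"])
b=imaging.camera("scene")[145:275,220:400][:,:,::-1]
cv2.imwrite("pics/p62.png",cv2.resize(b,(792,572),interpolation=cv2.INTER_CUBIC))
E
```

```text
[ 427.26174042 -324.01835897   74.9859897 ] [-6.70628743e-01  3.92529334e-01  1.84108244e+00  7.04927729e-04
  9.18341944e-01 -6.72621611e-01] 4.8167
```

View pics/p62.png

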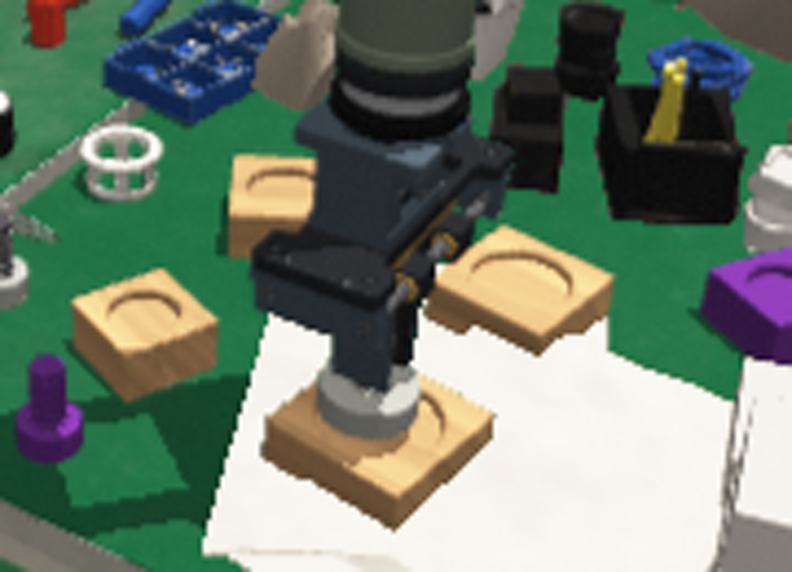

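The gauge is held upright just above the 78 recess, with the plug at (367,405) in the crop. I lower it and release.

Request:
step_arm(
  targets=[
    [0, 0, 0, 0, 0, 0],
    [0, 0, 0, 0, 0, 0],
    [0, 0, 0, 0, 0, 0],
    [0, 0, 7, 0, 0, 0],
    [0, 0, 14, 0, 0, 0],
    [0, 0, 18, 0, 0, 0],
    [0, 0, 20, 0, 0, 0],
    [0, 0, 20, 0, 0, 0],
    [0, 0, 20, 0, 0, 0],
    [0, 0, 20, 0, 0, 0],
  ],
)

```text
clock: 5.7
eef_pos: [429.8, -327.4, 59.9]
orientation: [0.707, 0.707, 0.0, -0.0]
force: [-2.5, 3.4, 5.6]
opening: 21.6
grasp_force: 30.0
```

Request:
step_arm(
  targets=[
    [0, 0, 0, 0, 0, 0],
    [0, 0, 0, 0, 0, 0],
    [0, 0, 0, 0, 0, 0],
    [0, 0, 0, 0, 0, 0],
    [0, 0, -30, 0, 0, 0],
    [0, 0, -60, 0, 0, 0],
    [0, 0, -100, 0, 0, 0],
    [0, 0, -100, 0, 0, 0],
  ],
  claw=60,
)

```text
clock: 6.37
eef_pos: [433.7, -331.0, 166.1]
orientation: [0.707, 0.707, 0.001, 0.007]
force: [0.1, -0.9, 0.2]
opening: 59.8
grasp_force: 0.0
```

```bash
python3 - <<'E'
from h import *
im=imaging.camera("top")
a=im[160:260,135:345][:,:,::-1]
cv2.imwrite("pics/c3.png",cv2.resize(a,(798,380),interpolation=cv2.INTER_CUBIC))
print(ctrl.observe()["eef_pos"])
E
```

```text
[ 432.44437359 -329.95184751  163.0913153 ]
```

View pics/c3.png

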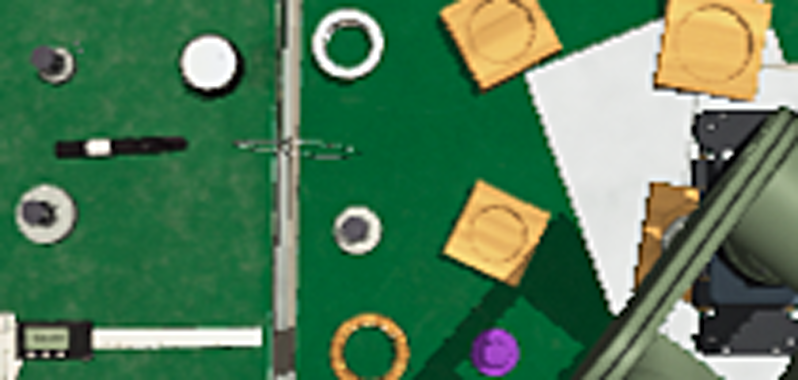

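The arm hides most of the 78 rest and the other objects haven't moved. Next is the 52 gauge.

Request:
step_arm(
  targets=[
    [40, 0, 0, 0, 0, 0],
    [80, 0, 0, 0, 0, 0],
    [120, 0, 0, 0, 0, 0],
    [160, 0, 0, 0, 0, 0],
    [200, 0, 0, 0, 0, 0],
    [240, 0, 0, 0, 0, 0],
    [280, 0, 0, 0, 0, 0],
    [320, 0, 0, 0, 0, 0],
    [360, 10, 0, 0, 0, 0],
    [400, 15, 0, 0, 0, 0],
    [440, 20, 0, 0, 0, 0],
    [480, 25, 0, 0, 0, 0],
    [520, 26.7, 0, 0, 0, 0],
    [555, 26.7, 0, 0, 0, 0],
    [575, 26.7, 0, 0, 0, 0],
    [582, 26.7, 0, 0, 0, 0],
    [582, 26.7, 0, 0, 0, 0],
    [582, 26.7, 20, 0, 0, 0],
    [582, 26.7, 50, 0, 0, 0],
    [582, 26.7, 70, 0, 0, 0],
  ],
)

```text
clock: 8.08
eef_pos: [455.8, 251.8, 87.0]
orientation: [0.707, 0.707, -0.001, -0.0]
force: [-1.5, -0.1, -1.2]
opening: 60.4
grasp_force: 0.0
```

Request:
step_arm(
  targets=[
    [0, 0, 0, 0, 0, 0],
    [0, 0, 20, 0, 0, 0],
    [0, 0, 45, 0, 0, 0],
    [0, 0, 60, 0, 0, 0],
    [0, 0, 60, 0, 0, 0],
    [0, 0, 60, 0, 0, 0],
  ],
)

```text
clock: 8.58
eef_pos: [457.0, 253.1, 29.4]
orientation: [0.707, 0.707, -0.0, 0.0]
force: [0.1, -0.9, 0.4]
opening: 60.3
grasp_force: 0.0
```

```bash
python3 - <<'E'
from h import *
print(ctrl.observe()["eef_pos"],ctrl.observe()["force"])
im=imaging.camera("scene")
cv2.imwrite("pics/g52.png",np.vstack([cv2.resize(im[120:200,100:240][:,:,::-1],(630,360),interpolation=cv2.INTER_CUBIC),cv2.resize(im[190:270,240:380][:,:,::-1],(630,240))]))
E
```

```text
[456.99595525 253.12150834  29.43187424] [ 0.09474864 -0.90624208  0.38372879]
```

View pics/g52.png

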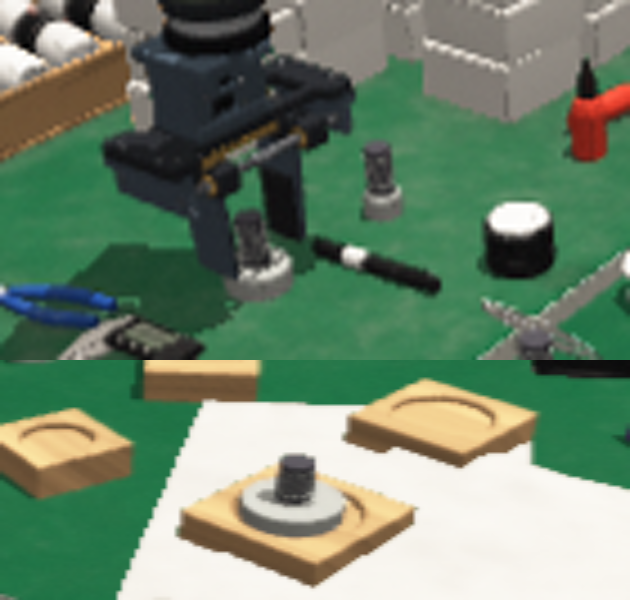

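The 62 gauge sits upright in its recess (bottom crop, (295,505)). The 52 handle at (252,240) is between the fingers. I grip and lift.

Request:
step_arm(
  targets=[
    [0, 0, 0, 0, 0, 0],
    [0, 0, 0, 0, 0, 0],
    [0, 0, 0, 0, 0, 0],
    [0, 0, 0, 0, 0, 0],
    [0, 0, 0, 0, 0, 0],
    [0, 0, 0, 0, 0, 0],
    [0, 0, -20, 0, 0, 0],
    [0, 0, -50, 0, 0, 0],
    [0, 0, -90, 0, 0, 0],
    [0, 0, -120, 0, 0, 0],
    [0, 0, -120, 0, 0, 0],
    [0, 0, -120, 0, 0, 0],
  ],
  claw=0,
)

```text
clock: 9.63
eef_pos: [457.2, 254.3, 150.0]
orientation: [0.707, 0.707, 0.001, 0.0]
force: [-1.1, -0.3, -3.9]
opening: 21.4
grasp_force: 30.0
```

```bash
python3 - <<'E'
from h import *
im=imaging.camera("scene");
H=cv2.cvtColor(im,cv2.COLOR_RGB2HSV).astype(int);m=(H[...,1]<40)&(H[...,2]>100);w=m*0;w[222:250,288:322]=1
b=max(blobs(im,m&(w>0),20),key=lambda b:b[1][4]);print(b[0],b[1]);xc=b[1][0]+b[1][2]/2-.5
h=im[210:232,295:315].astype(int).sum(2)<330
ys,xs=np.nonzero(h);top=(295+xs.mean(),210+ys.mean());print(top,"handle mid z71:",ray("scene",top,71).round(1), "pred for rest centre",proj("scene",[430,-328,71]))
E
```

```text
[305.26  238.088] [294 229  23  19 250]
(np.float64(305.5131578947368), np.float64(226.7236842105263)) handle mid z71: [ 438.4 -320.1   71. ] pred for rest centre [306.73979149 229.44504813]
```

Request:
step_arm(
  targets=[
    [-20, 5, 0, 0, 0, 0],
    [-50, 15, 0, 0, 0, 0],
    [-85, 25, 0, 0, 0, 0],
    [-120, 35, 0, 0, 0, 0],
    [-160, 45, 0, 0, 0, 0],
    [-200, 55, 0, 0, 0, 0],
    [-240, 65, 0, 0, 0, 0],
    [-280, 75, 0, 0, 0, 0],
    [-320, 85, 0, 0, 0, 0],
    [-360, 95, 0, 0, 0, 0],
    [-400, 105, 0, 0, 0, 0],
    [-440, 115, 0, 0, 0, 0],
    [-480, 125, 0, 0, 0, 0],
    [-515, 135, 0, 0, 0, 0],
    [-550, 145, 0, 0, 0, 0],
    [-580, 150, 0, 0, 0, 0],
    [-597, 152.3, 0, 0, 0, 0],
    [-597, 152.3, 0, 0, 0, 0],
    [-597, 152.3, 0, 0, 0, 0],
    [-597, 152.3, 0, 0, 0, 0],
  ],
)

```text
clock: 11.35
eef_pos: [607.9, -341.7, 146.3]
orientation: [0.707, 0.707, -0.0, -0.003]
force: [0.1, 0.0, -3.0]
opening: 21.3
grasp_force: 30.0
```

Request:
step_arm(
  targets=[
    [0, 0, 20, 0, 0, 0],
    [0, 0, 45, 0, 0, 0],
    [0, 0, 65, 0, 0, 0],
    [0, 0, 78, 0, 0, 0],
    [0, 0, 84, 0, 0, 0],
    [0, 0, 88, 0, 0, 0],
    [0, 0, 90, 0, 0, 0],
    [0, 0, 90, 0, 0, 0],
    [0, 0, 90, 0, 0, 0],
  ],
)

```text
clock: 12.1
eef_pos: [609.8, -343.2, 60.0]
orientation: [0.707, 0.707, 0.0, 0.001]
force: [-0.2, 0.5, -3.0]
opening: 21.3
grasp_force: 30.0
```

Request:
step_arm(
  targets=[
    [0, 0, 1, 0, 0, 0],
    [0, 0, 1, 0, 0, 0],
    [0, 0, 1, 0, 0, 0],
    [0, 0, 1, 0, 0, 0],
    [0, 0, 1, 0, 0, 0],
    [0, 0, -30, 0, 0, 0],
    [0, 0, -60, 0, 0, 0],
    [0, 0, -90, 0, 0, 0],
    [0, 0, -90, 0, 0, 0],
  ],
  claw=60,
)

```text
clock: 12.85
eef_pos: [612.3, -344.9, 156.5]
orientation: [0.707, 0.707, 0.002, 0.006]
force: [1.3, -1.2, 0.8]
opening: 60.0
grasp_force: 0.0
```

Request:
step_arm(
  targets=[
    [40, 0, 0, 0, 0, 0],
    [80, 0, 0, 0, 0, 0],
    [120, 0, 0, 0, 0, 0],
    [160, 0, 0, 0, 0, 0],
    [200, 0, 0, 0, 0, 0],
    [240, 0, 0, 0, 0, 0],
    [280, 0, 0, 0, 0, 0],
    [320, 0, 0, 0, 0, 0],
    [360, -5, 0, 0, 0, 0],
    [400, -10, 0, 0, 0, 0],
    [440, -12, 0, 0, 0, 0],
    [480, -14, 0, 0, 0, 0],
    [520, -16, 0, 0, 0, 0],
    [555, -16, 0, 0, 0, 0],
    [580, -16, 0, 0, 0, 0],
    [590, -16, 0, 0, 0, 0],
    [590, -16, 0, 0, 0, 0],
    [590, -16, 20, 0, 0, 0],
    [590, -16, 40, 0, 0, 0],
    [590, -16, 60, 0, 0, 0],
  ],
)

```text
clock: 14.52
eef_pos: [593.3, 245.1, 88.6]
orientation: [0.707, 0.707, 0.0, 0.001]
force: [0.1, -0.7, -0.5]
opening: 60.1
grasp_force: 0.0
```

```bash
python3 - <<'E'
from h import *
print(ctrl.observe()["eef_pos"],ctrl.observe()["force"])
im=imaging.camera("scene")
cv2.imwrite("pics/g32.png",np.vstack([cv2.resize(im[110:190,130:270][:,:,::-1],(630,360),interpolation=cv2.INTER_CUBIC),cv2.resize(im[180:240,240:380][:,:,::-1],(630,240))]))
E
```

```text
[593.33598398 245.13562464  88.62836803] [ 0.11410635 -0.67836126 -0.48779754]
```

View pics/g32.png

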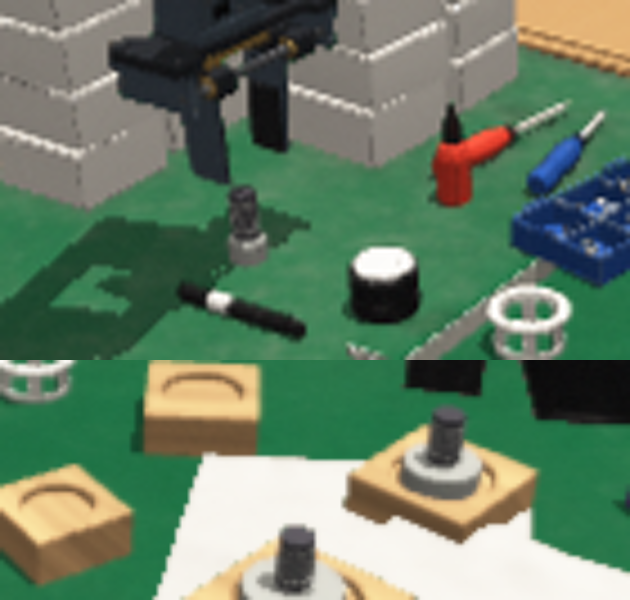

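Both placed gauges stand in their recesses. The 32 handle at (245,205) lies under the finger mid-line.

Request:
step_arm(
  targets=[
    [0, 0, 0, 0, 0, 0],
    [0, 0, 20, 0, 0, 0],
    [0, 0, 45, 0, 0, 0],
    [0, 0, 60, 0, 0, 0],
    [0, 0, 60, 0, 0, 0],
    [0, 0, 60, 0, 0, 0],
  ],
)

```text
clock: 15.07
eef_pos: [593.6, 246.3, 29.8]
orientation: [0.707, 0.707, 0.0, 0.0]
force: [-0.4, -0.3, 1.2]
opening: 59.9
grasp_force: 0.0
```

Request:
step_arm(
  targets=[
    [0, 0, 0, 0, 0, 0],
    [0, 0, 0, 0, 0, 0],
    [0, 0, 0, 0, 0, 0],
    [0, 0, 0, 0, 0, 0],
    [0, 0, 0, 0, 0, 0],
    [0, 0, 0, 0, 0, 0],
    [0, 0, -20, 0, 0, 0],
    [0, 0, -50, 0, 0, 0],
    [0, 0, -90, 0, 0, 0],
    [0, 0, -120, 0, 0, 0],
    [0, 0, -120, 0, 0, 0],
    [0, 0, -120, 0, 0, 0],
  ],
  claw=0,
)

```text
clock: 16.07
eef_pos: [593.8, 247.4, 150.8]
orientation: [0.707, 0.707, 0.002, 0.001]
force: [-1.3, 0.5, -3.2]
opening: 21.5
grasp_force: 30.0
```

```bash
python3 - <<'E'
from h import *
im=imaging.camera("scene")
cv2.imwrite("pics/h32.png",cv2.resize(im[90:180,120:260][:,:,::-1],(700,450),interpolation=cv2.INTER_CUBIC))
E
```

```text
(no output)
```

View pics/h32.png

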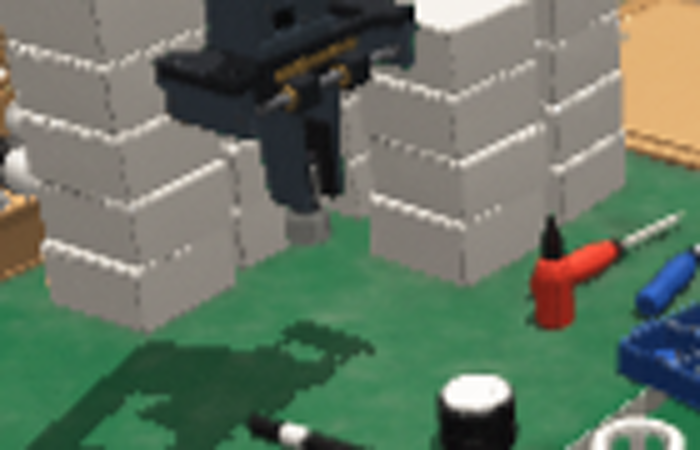

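The 32 gauge hangs upright below the fingers at (307,228), and I carry it to the 48 rest.

Request:
step_arm(
  targets=[
    [-20, -8, 0, 0, 0, 0],
    [-50, -20, 0, 0, 0, 0],
    [-85, -33, 0, 0, 0, 0],
    [-120, -46, 0, 0, 0, 0],
    [-155, -60, 0, 0, 0, 0],
    [-190, -74, 0, 0, 0, 0],
    [-225, -87, 0, 0, 0, 0],
    [-260, -100, 0, 0, 0, 0],
    [-295, -113, 0, 0, 0, 0],
    [-330, -127, 0, 0, 0, 0],
    [-360, -139, 0, 0, 0, 0],
    [-385, -148, 0, 0, 0, 0],
    [-398, -153, 0, 0, 0, 0],
    [-398, -153, 0, 0, 0, 0],
    [-398, -153, 0, 0, 0, 0],
    [-398, -153, 0, 0, 0, 0],
  ],
)

```text
clock: 17.45
eef_pos: [439.5, -150.2, 147.7]
orientation: [0.707, 0.707, -0.0, -0.001]
force: [-0.3, -0.3, -2.2]
opening: 21.1
grasp_force: 30.0
```

Request:
step_arm(
  targets=[
    [0, 0, 20, 0, 0, 0],
    [0, 0, 45, 0, 0, 0],
    [0, 0, 65, 0, 0, 0],
    [0, 0, 78, 0, 0, 0],
    [0, 0, 84, 0, 0, 0],
    [0, 0, 88, 0, 0, 0],
    [0, 0, 90, 0, 0, 0],
    [0, 0, 90, 0, 0, 0],
    [0, 0, 90, 0, 0, 0],
  ],
)

```text
clock: 18.2
eef_pos: [440.9, -150.9, 59.6]
orientation: [0.707, 0.707, 0.0, 0.001]
force: [-0.5, 0.1, -1.4]
opening: 21.1
grasp_force: 30.0
```

Request:
step_arm(
  targets=[
    [0, 0, 0, 0, 0, 0],
    [0, 0, 0, 0, 0, 0],
    [0, 0, 0, 0, 0, 0],
    [0, 0, 0, 0, 0, 0],
    [0, 0, 0, 0, 0, 0],
    [0, 0, -30, 0, 0, 0],
    [0, 0, -60, 0, 0, 0],
    [0, 0, -90, 0, 0, 0],
    [0, 0, -90, 0, 0, 0],
  ],
  claw=60,
)

```text
clock: 18.95
eef_pos: [443.6, -152.3, 154.3]
orientation: [0.707, 0.707, 0.002, 0.005]
force: [1.2, -1.1, -0.0]
opening: 60.2
grasp_force: 0.0
```

Request:
step_arm(
  targets=[
    [30, 2, 0, 0, 0, 0],
    [65, 3.5, 0, 0, 0, 0],
    [100, 3.5, 0, 0, 0, 0],
    [124, 3.5, 0, 0, 0, 0],
    [124, 3.5, 0, 0, 0, 0],
    [124, 3.5, 0, 0, 0, 0],
    [124, 3.5, 30, 0, 0, 0],
    [124, 3.5, 60, 0, 0, 0],
    [124, 3.5, 90, 0, 0, 0],
    [124, 3.5, 110, 0, 0, 0],
    [124, 3.5, 120, 0, 0, 0],
    [124, 3.5, 120, 0, 0, 0],
    [124, 3.5, 120, 0, 0, 0],
  ],
)

```text
clock: 20.03
eef_pos: [443.4, -28.0, 28.5]
orientation: [0.708, 0.707, -0.0, -0.0]
force: [0.4, 0.1, 0.2]
opening: 60.0
grasp_force: 0.0
```

Request:
step_arm(
  targets=[
    [0, 0, 0, 0, 0, 0],
    [0, 0, 0, 0, 0, 0],
    [0, 0, 0, 0, 0, 0],
    [0, 0, 0, 0, 0, 0],
    [0, 0, 0, 0, 0, 0],
    [0, 0, 0, 0, 0, 0],
    [0, 0, -20, 0, 0, 0],
    [0, 0, -50, 0, 0, 0],
    [0, 0, -90, 0, 0, 0],
    [0, 0, -120, 0, 0, 0],
    [0, 0, -120, 0, 0, 0],
    [0, 0, -120, 0, 0, 0],
  ],
  claw=0,
)

```text
clock: 21.03
eef_pos: [444.1, -27.0, 150.0]
orientation: [0.707, 0.707, 0.001, 0.001]
force: [0.3, -0.3, -3.6]
opening: 21.1
grasp_force: 30.0
```

```bash
python3 - <<'E'
from h import *
im=imaging.camera("scene")
cv2.imwrite("pics/h42.png",cv2.resize(im[120:245,160:370][:,:,::-1],(798,475),interpolation=cv2.INTER_CUBIC))
E
```

```text
(no output)
```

View pics/h42.png

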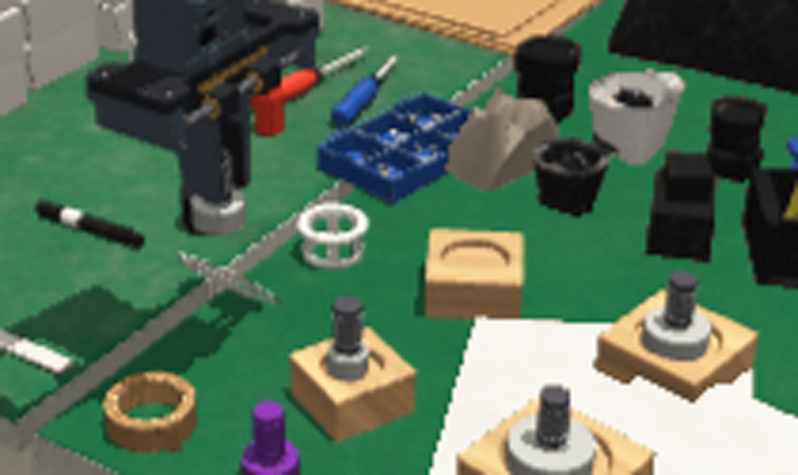

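The 42 gauge is held, at (218,212). The 32, 52 and 62 gauges stand upright in their recesses but slightly left of centre, so I bias this placing about 3 mm to the right.

Request:
step_arm(
  targets=[
    [-15, 20, 0, 0, 0, 0],
    [-35, 45, 0, 0, 0, 0],
    [-55, 75, 0, 0, 0, 0],
    [-78, 105, 0, 0, 0, 0],
    [-100, 135, 0, 0, 0, 0],
    [-120, 162, 0, 0, 0, 0],
    [-131, 179.5, 0, 0, 0, 0],
    [-131, 179.5, 0, 0, 0, 0],
    [-131, 179.5, 0, 0, 0, 0],
    [-131, 179.5, 0, 0, 0, 0],
  ],
)

```text
clock: 21.92
eef_pos: [621.1, -157.3, 146.2]
orientation: [0.707, 0.707, -0.001, -0.003]
force: [0.1, -1.2, -3.2]
opening: 21.4
grasp_force: 30.0
```

Request:
step_arm(
  targets=[
    [0, 0, 20, 0, 0, 0],
    [0, 0, 45, 0, 0, 0],
    [0, 0, 65, 0, 0, 0],
    [0, 0, 78, 0, 0, 0],
    [0, 0, 84, 0, 0, 0],
    [0, 0, 88, 0, 0, 0],
    [0, 0, 90, 0, 0, 0],
    [0, 0, 90, 0, 0, 0],
    [0, 0, 90, 0, 0, 0],
  ],
)

```text
clock: 22.67
eef_pos: [623.8, -158.1, 59.9]
orientation: [0.707, 0.707, 0.001, 0.001]
force: [0.6, -0.8, -2.6]
opening: 21.5
grasp_force: 30.0
```

Request:
step_arm(
  targets=[
    [0, 0, 0, 0, 0, 0],
    [0, 0, 0, 0, 0, 0],
    [0, 0, 0, 0, 0, 0],
    [0, 0, 0, 0, 0, 0],
    [0, 0, 0, 0, 0, 0],
    [0, 0, -30, 0, 0, 0],
    [0, 0, -60, 0, 0, 0],
    [0, 0, -90, 0, 0, 0],
    [0, 0, -90, 0, 0, 0],
    [0, 0, -90, 0, 0, 0],
  ],
  claw=60,
)

```text
clock: 23.5
eef_pos: [624.2, -158.3, 151.2]
orientation: [0.707, 0.707, 0.001, 0.002]
force: [-0.3, 0.0, -1.2]
opening: 60.3
grasp_force: 0.0
```

Request:
step_arm(
  targets=[
    [40, 0, 0, 0, 0, 0],
    [80, 0, 0, 0, 0, 0],
    [120, 0, 0, 0, 0, 0],
    [160, 0, 0, 0, 0, 0],
    [200, 0, 0, 0, 0, 0],
    [240, 0, 0, 0, 0, 0],
    [280, 0, 0, 0, 0, 0],
    [300, 0, 0, 0, 0, 0],
    [300, 0, 0, 0, 0, 0],
  ],
)

```text
clock: 24.25
eef_pos: [621.8, 146.5, 147.1]
orientation: [0.705, 0.709, -0.001, -0.001]
force: [-0.2, 0.0, 1.5]
opening: 60.0
grasp_force: 0.0
```

```bash
python3 - <<'E'
from h import *
t=imaging.camera("top"); s=imaging.camera("scene")
T={32:(440,-151,7),42:(621,-155,9),52:(609,-343,9),62:(430,-328,11)}
H=cv2.cvtColor(t,cv2.COLOR_RGB2HSV).astype(int)
m=(H[...,1]<70)&(H[...,2]>90)
for g,(X,Y,w) in T.items():
    p=proj("top",[X,Y,50]); x,y=p.round().astype(int); W=m*0; W[y-w-3:y+w+4,x-w-3:x+w+4]=1
    b=max(blobs(t,m&(W>0),8),key=lambda b:b[1][4]); c,r=cv2.minEnclosingCircle(np.argwhere(b[2])[:,::-1].astype(np.float32))
    print(g,"disc z50",ray("top",c,50).round(1),"want",X,Y,"d px",round(2*r+1,1))
a=cv2.resize(t[150:250,245:345][:,:,::-1],(400,400),interpolation=cv2.INTER_CUBIC)
b=cv2.resize(s[165:265,230:370][:,:,::-1],(400,286),interpolation=cv2.INTER_CUBIC)
cv2.imwrite("pics/f.png",np.hstack([a,np.vstack([b,np.zeros((114,400,3),np.uint8)])]))
E
```

```text
32 disc z50 [ 439.1 -148.4   50. ] want 440 -151 d px 10.3
42 disc z50 [ 621.4 -157.7   50. ] want 621 -155 d px 13.1
52 disc z50 [ 607.5 -342.2   50. ] want 609 -343 d px 16.4
62 disc z50 [ 427.  -325.3   50. ] want 430 -328 d px 20.0
```

View pics/f.png

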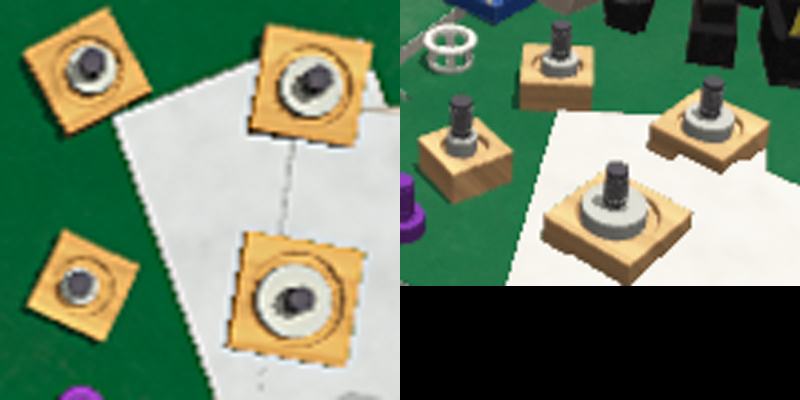

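All four gauges sit upright in their recesses, within about 4 mm of centre, and the gripper is clear.

```bash
python3 -c "
from plant import job; print(job.job_done())"
```

```text
the job is handed in; nothing more can be done
None
```

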